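# Load a vial carrier through the loader's swing gate

### The job

Set the vial carrier down in the open lane of the sample loader, outside the orange swing gate, then push it along the lane through the gate and on until it has driven the docking slide at the far end fully home. Press gently: the dock must not be forced with more than 15 N. Let go, leaving the carrier down in the bay with the gate fallen shut behind it, and do not disturb the bottle, jar, beaker or wrench.

Things in the scene. Friction and masses are not known exactly. Their poses are not given: they have to be found in the camera images.
- carrier_c (a point): Centre (33 mm above underside) of the loose vial carrier, 0.15-0.3 kg: dark grey block 100 (x) x 46 (y) x 30 mm tall, upright corners cut 10 mm at 45 deg, same both ways round. Yellow grip rib at its middle, 26 (x) x 14 mm (y), from 30 to 66 mm above the underside. Four blue-capped vials at x +-34, y +-10 mm, tops 44 mm above the underside. z up. Starts on the bench.
- loader: Fixed sample loader; origin on the bench under the middle of its gate; x = level push direction along the lane, y left of it, z up. Lane floor 4 mm above the bench, x -135 to 255 mm. Teal side rails, tops 18 mm above the bench, are 50 mm apart from x -60 to 185 mm and flare back to 70 mm apart at x -130. Gate at x 0, beyond it the open-topped bay.
- hood_edge (a point): Middle of the top front edge (68 mm above the bench) of the loader's teal hood, axes as the loader's. The hood, 90 mm wide, reaches from here 70 mm on along x; its roof's underside is 60 mm above the bench. It covers the docking slide; the carrier's nose ends between 22 mm short of this edge and 20 mm past it, while the carrier's yellow rib stays outside.
- gate (a joint): Angle of the orange swing gate (rad): 0 shut; grows to 1.7 as it swings towards loader +x only. Leaf 58 wide, 21 to 58 mm above the bench, upright hinge at loader x 0, y +31 mm; posts at y +37 and -34 mm, 62 mm tall. The carrier's nose opens it with a few newtons; a spring shuts it once the carrier's tail is some 60 mm past the gate and nothing else is in the way.
- dock (a joint): Travel (m) of the docking slide at the hood, along loader +x: starts at 0 to 0.005, home at its end stop at 0.015, stays where left. The carrier's nose meets the sprung green pad on its face; 6 N moves the slide (carrier friction adds 1-3 N); once home the push climbs 6 N per mm. Mounted at varying depth: carrier's centre ends 113 to 155 mm beyond the gate; find it by feel.
- solvent: Clear bottle with blue cap, 66 mm diameter, 150 mm tall, origin under its centre. Leave alone.
- jar: Amber jar with white cap, 68 mm diameter, 85 mm tall, origin under its centre. Leave alone.
- beaker: Empty glass beaker, 70 mm diameter, 80 mm tall, origin under its centre. Leave alone.
- wrench: Steel wrench 150 mm long, lying along its x on the bench. Leave alone.
Things that resemble listed ones, but are neither listed nor needed, are in the scene too. Of the things like the part that bears carrier_c, leave any that is pink; of the rest the larger one is meant.

How it is judged:
By the outcome, as a careful person would: the job done as asked, in the order asked, and still so for the second after the job is handed in, with the robot touching nothing.
It also fails if it takes over 72 s, if anything falls off the work surface, if the arm or the gripper's body presses on something with over 40 N, if the wrist force passes 120 N, or if a joint passes its speed limit or range.

### The arm

A 7-joint arm with a two-finger parallel gripper is mounted at the origin on the work surface. World frame = base frame: x ahead of the robot, y to its left, z up, the work surface at z = 0. Lengths are in m, angles in rad, forces in N, time in s.
With the tool pointing down it reaches from about 0.425 to 0.925 m from the base axis. Payload 6.8 kg.
Tool frame: the origin (TCP) lies at the very end of the fingers, on their centre line; the grasp point (between the pads) lies 19 mm behind it; z points along the fingers, y is the direction in which the jaws open and shut (so a half turn about z gives the same grasp; the last joint's range is limited). The gripper opens to 85 mm and grips with 20 to 120 N. Pads are 22 mm wide; open, the fingers measure 114 mm over their backs; the gripper's body (76 mm by 85 mm) begins 54 mm behind the grasp point. The pads swing forward as they close: fully open they stand 13 mm farther back than shut.
Start: joints at [1.228, 0.477, 0.022, 1.555, -0.011, 1.109, -0.083], TCP at [0.157, -0.656, 0.231] pointing down, gripper open.
Joint ranges: [-2.96, 2.96], [-0.34, 2.1], [-1.41, 1.46], [0.24, 2.44], [-1.37, 4.51], [0.17, 1.92], [-2.96, 2.96]. Speed limits (rad/s): [2.39, 2.39, 3.14, 3.14, 3.14, 3.14, 3.14].

### API

Orientations are given as a 3x3 rotation matrix whose columns are the frame's x, y, z axes.
In Python, from station import manip gives the robot as it stands. The module is installed in compiled form; this text tells all that it offers.
- The arm moves only by the tool drive_tool, never from a script. Its argument "rows" is a list of rows, each an object with "linear": the shift along the tool's x, y, z in mm, a list of three; "twist": the turn, a rotation vector about the tool's x, y, z in rad, a list of three; "hand": the opening, from -1 (shut) to 1 (fully open), so that 0 is half open. A call has 1 to 12 rows; each row is the pose to reach, as a shift and turn from the pose measured when the call began, along the tool's axes at that moment; what a row does not reach only later rows make up. A row lasts 1/8 s, in which the tool goes at most 62.5 mm and 10.7 degrees, less where a joint would pass 70% of its speed; a pose out of reach is approached as far as the arm can. A call with a gripper value outside its range is refused whole. The fingers move at their own pace and stop on an object; the grip force is fixed at half the most. Time passes only in rows, so rows that repeat a pose let the fingers close. It gives the time, the measured TCP pose, the force and the opening at its end, in the units of the state.
- manip.state(): the state, without advancing time (a new reading comes with each control period).
- manip.grab_frame(name): name is "scene" or "top" or "wrist"; returns the picture (420x560x3 uint8, red, green, blue); there is no depth.
- manip.camera_info(name): a dict with "fovy" (degrees; the focal length in pixels is half the picture's height over the tangent of half this angle, whatever the lens; pixels are square), "cx", "cy" (the principal point, pixels), "world_from_camera" (4x4, takes a point from camera to world coordinates); the wrist camera has in their place "tool_from_camera" (4x4, takes a point from camera to tool coordinates, whose origin is the TCP and whose axes are the flange's). Camera axes: x right, y up, looking along -z (the intrinsics and any distortion apply to the point x, -y, -z); pixel columns grow to the right and rows downward; lengths in m; the calibration is good to about 2 mm. A picture is of the moment at which its call begins: read the wrist's pose just before it. camera_info takes no time and is no camera call.
- manip.close_job(): hands the job in, once; it reports no verdict.
The state is a dict: "t": time; "joints": joint angles; "joint_velocities": joint speeds; "effort": joint torques, N m; "position": TCP position; "eef_rot": TCP orientation; "ft_force": force on the tool from outside, world axes, zero at the start; "ft_torque": the same for the moment, N m; "width": opening from 0.0 (shut) to 1.0 (fully open).
Only numpy, scipy, OpenCV 4.12 (cv2) and the standard library are available. Lean on these libraries where they do the work, as an engineer would, in place of code of your own. Each camera call takes 0.05 s, during which the arm holds its last target. There are 200 camera calls.

## Working session

There is one attempt and no reset: what is moved stays moved. The work goes in short steps, Python scripts to look and compute and a tool call to move; the robot and the scene stay as the last step left them, time stands still between calls to the robot, and variables do not carry over. Pictures are saved under pics/ and viewed, about 8 in all and at most 12, crops included, and the job is handed in when it is done.

Besides the shell and the picture viewer there is one more tool, called after ">>>" as name(argument=value, ...) on one line, values as JSON. drive_tool: Moves the arm, as the interface text tells. Its arguments: {"type":"object","properties":{"rows":{"type":"array"}},"required":["rows"]}

```bash
mkdir -p pics
python3 - <<'E'
from station import manip
import cv2,numpy as np
np.set_printoptions(precision=4,suppress=True)
for n in ("scene","top"):
    cv2.imwrite(f"pics/{n}0.png",manip.grab_frame(n)[:,:,::-1]); 
for n in ("scene","top","wrist"): print(manip.camera_info(n))
print(manip.state())
E
```

```text
{'fovy': 42.61013148348821, 'cx': 271.6943204622732, 'cy': 211.9519215241234, 'world_from_camera': array([[-0.6224, -0.6152,  0.4839,  1.3064],
       [ 0.7826, -0.4989,  0.3722,  0.5598],
       [ 0.0124,  0.6104,  0.792 ,  1.2881],
       [ 0.    ,  0.    ,  0.    ,  1.    ]])}
{'fovy': 44.90167562770078, 'cx': 280.44387973816504, 'cy': 211.76549834880166, 'world_from_camera': array([[ 0.0288,  0.9841, -0.1751,  0.2996],
       [-0.9995,  0.0302,  0.0049, -0.0314],
       [ 0.0101,  0.1749,  0.9845,  1.5834],
       [ 0.    ,  0.    ,  0.    ,  1.    ]])}
{'fovy': 68.66133157685053, 'cx': 275.83353635434287, 'cy': 209.2043132460987, 'tool_from_camera': array([[ 0.0001,  0.9498,  0.3127,  0.0809],
       [ 1.    , -0.0001,  0.    ,  0.0007],
       [ 0.    ,  0.3127, -0.9498, -0.1422],
       [ 0.    ,  0.    ,  0.    ,  1.    ]])}
{'t': 0.1, 'joints': array([ 1.2279,  0.4777,  0.0223,  1.5563, -0.0115,  1.1093, -0.0831]), 'joint_velocities': array([-0.001 , -0.0006,  0.0001, -0.0029,  0.0009,  0.0016, -0.0006]), 'effort': array([  0.0049, -59.7752,   1.6139, -28.1948,   0.0129,   0.005 ,
        -0.    ]), 'position': array([ 0.1569, -0.656 ,  0.2304]), 'eef_rot': array([[ 0.9726,  0.2327, -0.0005],
       [ 0.2327, -0.9726,  0.0015],
       [-0.0001, -0.0016, -1.    ]]), 'ft_force': array([0.2709, 0.1709, 0.5279]), 'ft_torque': array([-0.0594,  0.0223,  0.005 ]), 'width': 1.004460855049774}
```

View pics/top0.png

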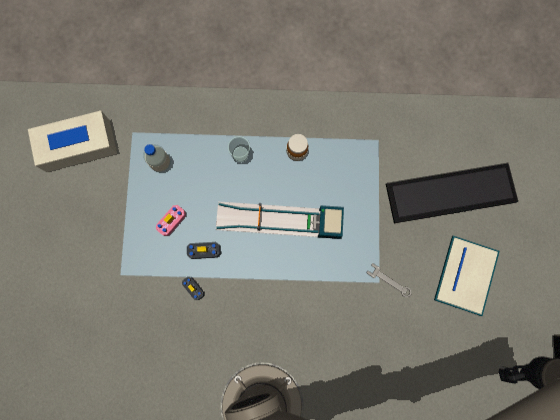

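View pics/scene0.png

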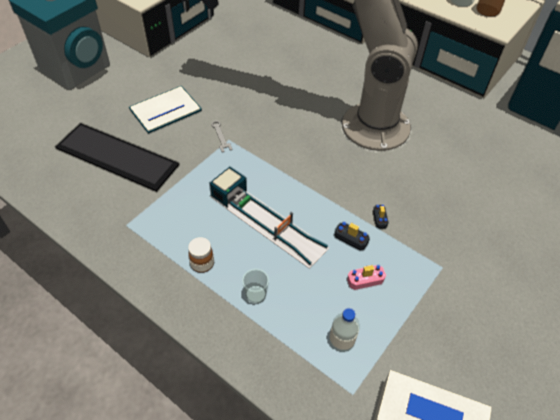

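The top view shows the large dark carrier near (204,250), the decoy small one at (192,288) and the pink one at (171,220). The loader's gate is near (260,216), with the hood edge near (319,222). I'll enlarge that area.

```bash
cat > h.py <<'E'
import numpy as np,cv2
from station import manip
np.set_printoptions(precision=4,suppress=True)
def ray(n,uv,z,tool=None):
    c=manip.camera_info(n); f=210/np.tan(np.radians(c['fovy']/2))
    if n=="wrist":
        s=manip.state() if tool is None else tool
        T=np.eye(4);T[:3,:3]=s['eef_rot'];T[:3,3]=s['position'];T=T@c['tool_from_camera']
    else: T=c['world_from_camera']
    d=T[:3,:3]@np.array([(uv[0]-c['cx'])/f,-(uv[1]-c['cy'])/f,-1]); o=T[:3,3]
    return o+d*(z-o[2])/d[2]
def proj(n,p,T=None):
    c=manip.camera_info(n); f=210/np.tan(np.radians(c['fovy']/2))
    if n=="wrist":
        s=manip.state();T=np.eye(4);T[:3,:3]=s['eef_rot'];T[:3,3]=s['position'];T=T@c['tool_from_camera']
    else: T=c['world_from_camera']
    q=T[:3,:3].T@(np.array(p)-T[:3,3]); return np.array([c['cx']-f*q[0]/q[2],c['cy']+f*q[1]/q[2]])
E
python3 - <<'E'
import cv2
im=cv2.imread("pics/top0.png")[190:270,165:355]
cv2.imwrite("pics/topc.png",cv2.resize(im,None,fx=4.2,fy=4.2,interpolation=cv2.INTER_CUBIC))
from h import *
for n,uv,z in [("carrier",(204,250),.05),("gate",(260,216),.03),("hood",(319,222),.068),("lane start",(218,216),.004)]: print(n,ray("top",uv,z))
E
```

```text
carrier [0.4481 0.1883 0.05  ]
gate [0.5607 0.0237 0.03  ]
hood [ 0.5414 -0.1563  0.068 ]
lane start [0.561  0.1568 0.004 ]
```

View pics/topc.png

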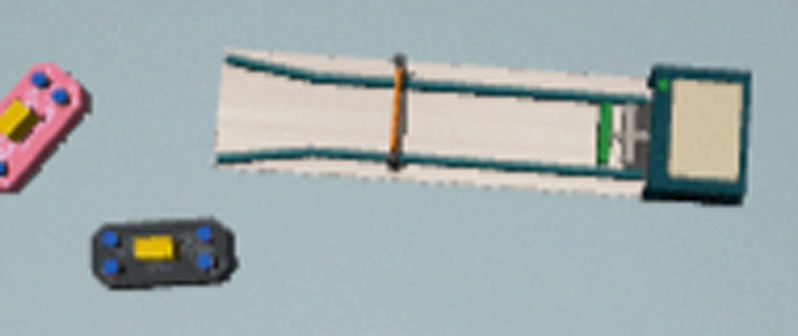

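>>> drive_tool(rows=[{"linear": [436,-262,-40],"twist": [0,0,-1.0],"hand": 0},{"linear": [436,-262,-40],"twist": [0,0,-1.0],"hand": 0},{"linear": [436,-262,-40],"twist": [0,0,-1.0],"hand": 0},{"linear": [436,-262,-40],"twist": [0,0,-1.0],"hand": 0},{"linear": [436,-262,-40],"twist": [0,0,-1.0],"hand": 0},{"linear": [436,-262,-40],"twist": [0,0,-1.0],"hand": 0},{"linear": [436,-262,-40],"twist": [0,0,-1.0],"hand": 0},{"linear": [436,-262,-40],"twist": [0,0,-1.0],"hand": 0},{"linear": [436,-262,-40],"twist": [0,0,-1.0],"hand": 0},{"linear": [436,-262,-40],"twist": [0,0,-1.0],"hand": 0},{"linear": [436,-262,-40],"twist": [0,0,-1.0],"hand": 0}])

```text
t: 1.48
position: [0.5184, -0.3018, 0.2703]
eef_rot: [[0.333, 0.943, -0.002], [0.943, -0.333, 0.001], [0.0, -0.002, -1.0]]
ft_force: [0.4, 0.1, 0.6]
width: 0.502
```

>>> drive_tool(rows=[{"linear": [433,-161,0],"twist": [0,0,-0.276],"hand": 0},{"linear": [433,-161,0],"twist": [0,0,-0.276],"hand": 0},{"linear": [433,-161,0],"twist": [0,0,-0.276],"hand": 0},{"linear": [433,-161,0],"twist": [0,0,-0.276],"hand": 0},{"linear": [433,-161,0],"twist": [0,0,-0.276],"hand": 0},{"linear": [433,-161,0],"twist": [0,0,-0.276],"hand": 0},{"linear": [433,-161,0],"twist": [0,0,-0.276],"hand": 0},{"linear": [433,-161,0],"twist": [0,0,-0.276],"hand": 0},{"linear": [433,-161,0],"twist": [0,0,-0.276],"hand": 0},{"linear": [433,-161,0],"twist": [0,0,-0.276],"hand": 0},{"linear": [433,-161,0],"twist": [0,0,-0.276],"hand": 0}])

```text
t: 2.85
position: [0.511, 0.1578, 0.2706]
eef_rot: [[0.067, 0.998, -0.002], [0.998, -0.067, 0.0], [-0.0, -0.002, -1.0]]
ft_force: [0.4, 0.6, -0.4]
width: 0.5
```

Run:
```python
from h import *
s=manip.state(); print(s['position'],s['eef_rot'],s['joints'])
im=manip.grab_frame("wrist")[:,:,::-1]
cv2.imwrite("pics/w1raw.png",im); cv2.imwrite("pics/w1.png",cv2.resize(im,(800,600),interpolation=cv2.INTER_CUBIC))
```

```text
[0.511  0.1578 0.2706] [[ 0.0666  0.9978 -0.0021]
 [ 0.9978 -0.0666  0.    ]
 [-0.0001 -0.0021 -1.    ]] [ 0.1361  0.2759 -0.6591  1.8074  0.185   1.1226 -0.6523]
```

View pics/w1.png

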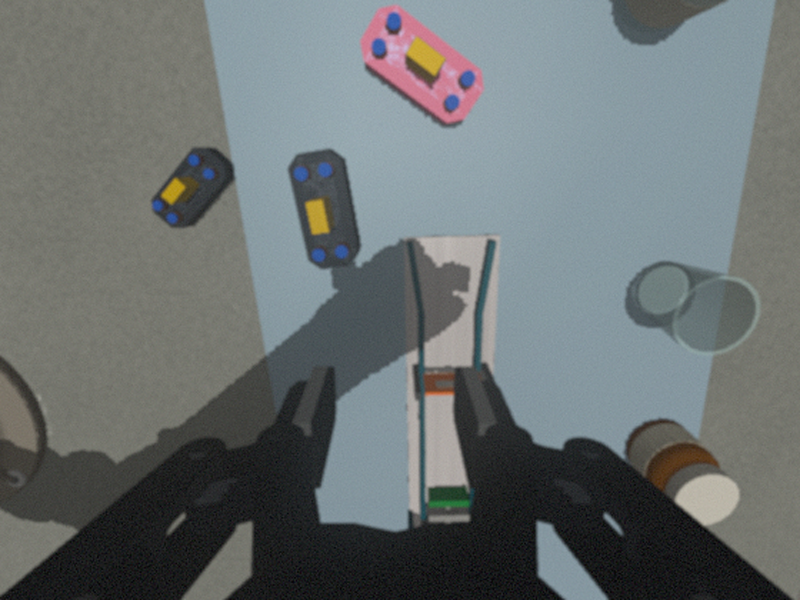

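The wrist view shows the carrier's vials at about (302,173), (325,170), (318,255) and (342,252), with the lane's rail flare ends at (411,241) and (491,241). The kinks are at (421,315) and (481,315), and the green pad is at (448,495).

Run:
```python
from h import *
k=560/800
P=lambda n,u,v,z:ray("wrist",(u*k,v*k),z)
v=[P(0,*q,.044) for q in [(302,173),(325,170),(318,255),(342,252)]]
print(np.array(v)); print("C",np.mean(v,0)); d=v[0]+v[1]-v[2]-v[3]; print("yaw",np.arctan2(d[1],d[0]),np.linalg.norm(d)/2)
print("rib",P(0,317,217,.066))
for q in [(411,241),(491,241),(421,315),(481,315),(424,515),(472,485)]: print(q,P(0,*q,.018))
t=lambda x,y,z:ray("top",(165+(x-1.6)/4.2,190+(y-1.6)/4.2),z)
print("top vials",np.mean([t(*q,.044) for q in [(110,239),(204,234),(111,267),(205,261)]],0))
print("posts",t(400,60,.062),t(394,162,.062))
print("hood",t(653,67,.068),t(645,196,.068),t(751,72,.068),t(743,200,.068))
print("rails",t(310,78,.018),t(640,99,.018),t(310,152,.018),t(640,175,.018), t(228,60,.018),t(219,159,.018))
print("pad face",t(599,102,.03),t(598,165,.03))
```

```text
[[0.4414 0.2283 0.044 ]
 [0.4602 0.2294 0.044 ]
 [0.4462 0.1603 0.044 ]
 [0.467  0.1615 0.044 ]]
C [0.4537 0.1949 0.044 ]
yaw 1.6556074172030413 0.06818440195339337
rib [0.4533 0.1951 0.066 ]
(411, 241) [0.527  0.1621 0.018 ]
(491, 241) [0.5994 0.1573 0.018 ]
(421, 315) [0.5327 0.09   0.018 ]
(481, 315) [0.5901 0.0863 0.018 ]
(424, 515) [ 0.5248 -0.1508  0.018 ]
(472, 485) [ 0.5794 -0.1128  0.018 ]
top vials [0.4509 0.1949 0.044 ]
posts [0.5926 0.0244 0.062 ] [0.5178 0.026  0.062 ]
hood [ 0.592  -0.1588  0.068 ] [ 0.4978 -0.1545  0.068 ] [ 0.5905 -0.2298  0.068 ] [ 0.4971 -0.2247  0.068 ]
rails [0.5854 0.0925 0.018 ] [ 0.577  -0.1537  0.018 ] [0.5297 0.0901 0.018 ] [ 0.5199 -0.1547  0.018 ] [0.5972 0.1542 0.018 ] [0.5224 0.1571 0.018 ]
pad face [ 0.5717 -0.1225  0.03  ] [ 0.5247 -0.1227  0.03  ]
```

>>> drive_tool(rows=[{"linear": [33,-60,100],"twist": [0,0,-0.15],"hand": 0},{"linear": [33,-60,150],"twist": [0,0,-0.15],"hand": 0},{"linear": [33,-60,150],"twist": [0,0,-0.15],"hand": 0},{"linear": [33,-60,175],"twist": [0,0,-0.15],"hand": 0},{"linear": [33,-60,195],"twist": [0,0,-0.15],"hand": 0},{"linear": [33,-60,215],"twist": [0,0,-0.15],"hand": 0},{"linear": [33,-60,228],"twist": [0,0,-0.15],"hand": 0},{"linear": [33,-60,234],"twist": [0,0,-0.15],"hand": 0},{"linear": [33,-60,234],"twist": [0,0,-0.15],"hand": 0}])

```text
t: 4.03
position: [0.4529, 0.195, 0.0368]
eef_rot: [[-0.084, 0.997, -0.002], [0.997, 0.084, 0.0], [0.0, -0.002, -1.0]]
ft_force: [-0.3, -0.2, 0.4]
width: 0.501
```

>>> drive_tool(rows=[{"linear": [0,0,0],"twist": [0,0,0],"hand": -1},{"linear": [0,0,0],"twist": [0,0,0],"hand": -1},{"linear": [0,0,0],"twist": [0,0,0],"hand": -1},{"linear": [0,0,0],"twist": [0,0,0],"hand": -1},{"linear": [0,0,0],"twist": [0,0,0],"hand": -1},{"linear": [0,0,0],"twist": [0,0,0],"hand": -1},{"linear": [0,0,-10],"twist": [0,0,0],"hand": -1},{"linear": [0,0,-30],"twist": [0,0,0],"hand": -1},{"linear": [0,0,-60],"twist": [0,0,0],"hand": -1},{"linear": [0,0,-60],"twist": [0,0,0],"hand": -1}])

```text
t: 5.28
position: [0.4543, 0.1956, 0.0987]
eef_rot: [[-0.083, 0.997, 0.002], [0.997, 0.083, 0.002], [0.002, 0.002, -1.0]]
ft_force: [0.5, 0.7, -3.5]
width: 0.154
```

Run:
```python
from h import *
s=manip.state(); print(s['position'],s['eef_rot'],s['ft_force'],s['width'])
im=manip.grab_frame("wrist")[:,:,::-1]
cv2.imwrite("pics/w2.png",cv2.resize(im,(800,600),interpolation=cv2.INTER_CUBIC))
```

```text
[0.4543 0.1956 0.0987] [[-0.0832  0.9965  0.0016]
 [ 0.9965  0.0832  0.0017]
 [ 0.0016  0.0018 -1.    ]] [ 0.4771  0.7469 -3.4713] 0.15375228580777356
```

View pics/w2.png

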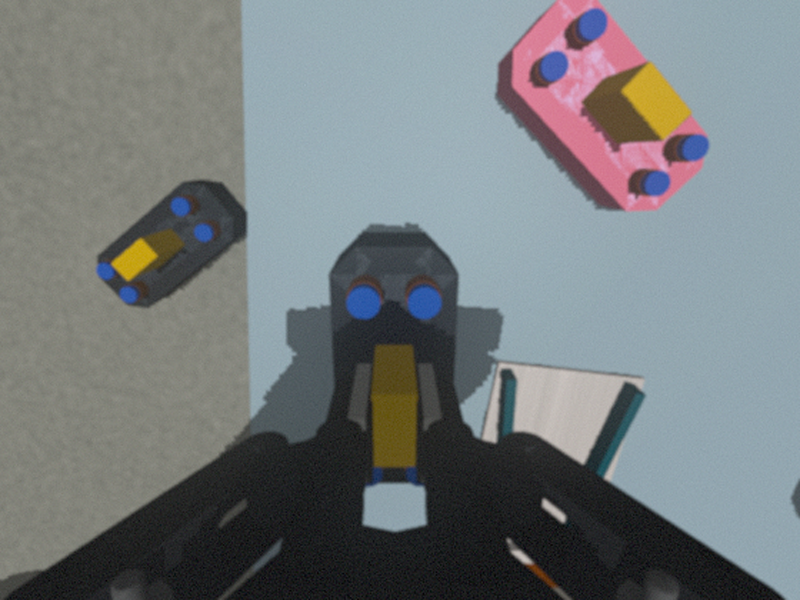

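The carrier is held square on the rib, with its rear vials at (364,302) and (425,302). The lane's start corners are at (498,362) and (643,378).

Run:
```python
from h import *
k=.7
P=lambda q,z:ray("wrist",(q[0]*k,q[1]*k),z)
s=manip.state()
m=(P((364,300),.106)+P((425,300),.106))/2
print("vial mid in tool",s['eef_rot'].T@(m-s['position']), "sep",np.linalg.norm(P((364,300),.106)-P((425,300),.106)))
print("corners",P((498,362),.004),P((643,378),.004))
print("rail tips",P((507,371),.018),P((632,384),.018))
```

```text
vial mid in tool [ 0.0354  0.0008 -0.0085] sep 0.019569405241278662
corners [0.5187 0.163  0.004 ] [0.6072 0.1597 0.004 ]
rail tips [0.5204 0.1645 0.018 ] [0.5925 0.1623 0.018 ]
```

>>> drive_tool(rows=[{"linear": [-50,49,0],"twist": [0,0,0.12],"hand": -1},{"linear": [-100,98,0],"twist": [0,0,0.12],"hand": -1},{"linear": [-100,98,0],"twist": [0,0,0.12],"hand": -1},{"linear": [-100,98,0],"twist": [0,0,0.12],"hand": -1},{"linear": [-100,98,15],"twist": [0,0,0.12],"hand": -1},{"linear": [-100,98,30],"twist": [0,0,0.12],"hand": -1},{"linear": [-100,98,32],"twist": [0,0,0.12],"hand": -1},{"linear": [-100,98,32],"twist": [0,0,0.12],"hand": -1}])

```text
t: 6.32
position: [0.559, 0.104, 0.065]
eef_rot: [[0.036, 0.999, -0.001], [0.999, -0.036, 0.001], [0.001, -0.001, -1.0]]
ft_force: [0.5, -0.5, -2.6]
width: 0.155
```

Run:
```python
from h import *
s=manip.state(); print(s['position'],s['eef_rot'],s['ft_force'],s['width'])
im=manip.grab_frame("wrist")[:,:,::-1]
cv2.imwrite("pics/w3.png",cv2.resize(im,(800,600),interpolation=cv2.INTER_CUBIC))
```

```text
[0.559 0.104 0.065] [[ 0.0359  0.9994 -0.0011]
 [ 0.9994 -0.0359  0.0006]
 [ 0.0006 -0.0011 -1.    ]] [ 0.4736 -0.5285 -2.5858] 0.15501160994389418
```

View pics/w3.png

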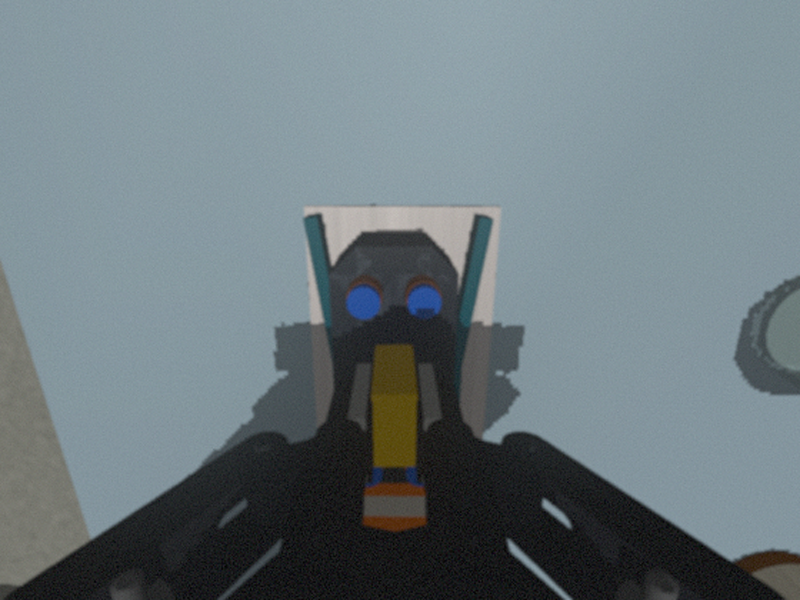

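The carrier hangs in the lane's flare with its vials at (364,302) and (425,302). The floor corners are at (303,207) and (500,206), and the rail tips are centred at about (315,216) and (483,217).

Run:
```python
from h import *
k=.7;s=manip.state()
P=lambda q,z:s['eef_rot'].T@(ray("wrist",(q[0]*k,q[1]*k),z)-s['position'])*1e3
print("vials",(P((364,300),.0725)+P((425,300),.0725))/2)
a,b=P((303.5,207),.004),P((500,206),.004);print("corners",(a+b)/2,b-a)
a,b=P((315.5,216),.018),P((483.5,217),.018);print("tips",(a+b)/2,b-a)
a,b=P((327,320),.018),P((465,320),.018);print("inner lower",(a+b)/2,b-a)
```

```text
vials [34.9921  0.828  -7.0721]
corners [57.1835  4.2429 61.4441] [ 0.4555 89.7203 -0.0294]
tips [54.5335  3.076  47.4425] [-0.4207 71.9429 -0.0242]
inner lower [ 7.1247  1.6355 47.4058] [-0.0048 63.7494 -0.0212]
```

>>> drive_tool(rows=[{"linear": [0,1.2,0],"twist": [0,0,0.015],"hand": -1},{"linear": [0,1.2,8],"twist": [0,0,0.015],"hand": -1},{"linear": [0,1.2,14],"twist": [0,0,0.015],"hand": -1},{"linear": [0,1.2,18],"twist": [0,0,0.015],"hand": -1},{"linear": [0,1.2,21],"twist": [0,0,0.015],"hand": -1},{"linear": [0,1.2,22.5],"twist": [0,0,0.015],"hand": -1},{"linear": [0,1.2,22.5],"twist": [0,0,0.015],"hand": -1}])

```text
t: 7.25
position: [0.5606, 0.1039, 0.0429]
eef_rot: [[0.051, 0.999, -0.0], [0.999, -0.051, 0.001], [0.001, -0.0, -1.0]]
ft_force: [0.1, 0.7, -3.2]
width: 0.154
```

Not touching yet; I'll lower it in half-millimetre steps.

>>> drive_tool(rows=[{"linear": [0,0,0.8],"twist": [0,0,0],"hand": -1},{"linear": [0,0,1.4],"twist": [0,0,0],"hand": -1},{"linear": [0,0,1.8],"twist": [0,0,0],"hand": -1},{"linear": [0,0,2.2],"twist": [0,0,0],"hand": -1},{"linear": [0,0,2.2],"twist": [0,0,0],"hand": -1}])

```text
t: 7.88
position: [0.5607, 0.1039, 0.0414]
eef_rot: [[0.051, 0.999, 0.0], [0.999, -0.051, 0.0], [0.0, 0.0, -1.0]]
ft_force: [-3.9, -0.9, 5.9]
width: 0.157
```

>>> drive_tool(rows=[{"linear": [0,0,0],"twist": [0,0,0],"hand": -0.3},{"linear": [0,0,0],"twist": [0,0,0],"hand": -0.3},{"linear": [0,0,0],"twist": [0,0,0],"hand": -0.3},{"linear": [0,0,0],"twist": [0,0,0],"hand": -0.3}])

```text
t: 8.38
position: [0.5607, 0.1039, 0.0413]
eef_rot: [[0.051, 0.999, -0.0], [0.999, -0.051, 0.0], [0.0, -0.0, -1.0]]
ft_force: [0.3, 0.5, 0.3]
width: 0.35
```

Run:
```python
from h import *
s=manip.state(); print(s['position'],s['eef_rot'],s['ft_force'],s['width'])
im=manip.grab_frame("wrist")[:,:,::-1]
w=cv2.resize(im,(800,600),interpolation=cv2.INTER_CUBIC)
c=cv2.resize(manip.grab_frame("scene")[205:275,230:370,::-1],(800,400),interpolation=cv2.INTER_CUBIC)
cv2.imwrite("pics/w4.png",np.vstack([cv2.resize(w[150:550],(560,280)),cv2.resize(c,(560,280))]))
```

```text
[0.5607 0.1039 0.0413] [[ 0.0512  0.9987 -0.    ]
 [ 0.9987 -0.0512  0.0004]
 [ 0.0004 -0.     -1.    ]] [0.2622 0.5105 0.3471] 0.3504884420136691
```

View pics/w4.png

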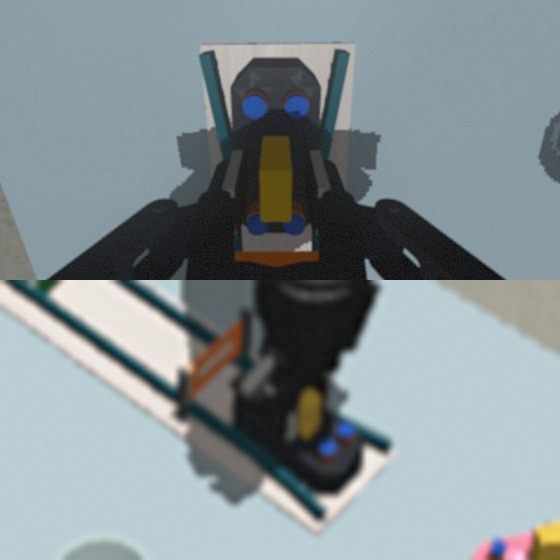

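The carrier is down and released in the lane with its vials at (256,105) and (297,105). The gate is shut ahead of it at (277,257). I'll re-grip and begin the push.

>>> drive_tool(rows=[{"linear": [0,0,0],"twist": [0,0,0],"hand": -1},{"linear": [0,0,0],"twist": [0,0,0],"hand": -1},{"linear": [0,0,0],"twist": [0,0,0],"hand": -1},{"linear": [0,0,0],"twist": [0,0,0],"hand": -1},{"linear": [-4,0,0],"twist": [0,0,0],"hand": -1},{"linear": [-9,0,0],"twist": [0,0,0],"hand": -1},{"linear": [-14,0,0],"twist": [0,0,0],"hand": -1},{"linear": [-19,0,0],"twist": [0,0,0],"hand": -1},{"linear": [-20,0,0],"twist": [0,0,0],"hand": -1}])

```text
t: 9.6
position: [0.5599, 0.0835, 0.0414]
eef_rot: [[0.052, 0.999, 0.0], [0.999, -0.052, 0.0], [0.0, 0.0, -1.0]]
ft_force: [0.7, 1.8, 0.9]
width: 0.15
```

>>> drive_tool(rows=[{"linear": [-6,0,0],"twist": [0,0,-0.003],"hand": -1},{"linear": [-12,0.1,0],"twist": [0,0,-0.005],"hand": -1},{"linear": [-18,0.2,0],"twist": [0,0,-0.007],"hand": -1},{"linear": [-24,0.2,0],"twist": [0,0,-0.01],"hand": -1},{"linear": [-30,0.3,0],"twist": [0,0,-0.01],"hand": -1},{"linear": [-36,0.4,0],"twist": [0,0,-0.01],"hand": -1},{"linear": [-42,0.5,0],"twist": [0,0,-0.01],"hand": -1},{"linear": [-42,0.5,0],"twist": [0,0,-0.01],"hand": -1}])

```text
t: 10.6
position: [0.5576, 0.0406, 0.0414]
eef_rot: [[0.042, 0.999, -0.001], [0.999, -0.042, -0.0], [-0.0, -0.001, -1.0]]
ft_force: [-1.6, 2.3, 4.9]
width: 0.15
```

>>> drive_tool(rows=[{"linear": [-6,0,-0.4],"twist": [0,0,0],"hand": -1},{"linear": [-12,0,-0.4],"twist": [0,0,0],"hand": -1},{"linear": [-18,0,-0.4],"twist": [0,0,0],"hand": -1},{"linear": [-24,0,-0.4],"twist": [0,0,0],"hand": -1},{"linear": [-30,0,-0.4],"twist": [0,0,0],"hand": -1},{"linear": [-36,0,-0.4],"twist": [0,0,0],"hand": -1},{"linear": [-42,0,-0.4],"twist": [0,0,0],"hand": -1},{"linear": [-48,0,-0.4],"twist": [0,0,0],"hand": -1},{"linear": [-48,0,-0.4],"twist": [0,0,0],"hand": -1}])

```text
t: 11.72
position: [0.5554, -0.0084, 0.0417]
eef_rot: [[0.044, 0.999, -0.001], [0.999, -0.044, -0.001], [-0.001, -0.001, -1.0]]
ft_force: [-0.4, -0.4, -2.3]
width: 0.154
```

>>> drive_tool(rows=[{"linear": [-6,0,0.1],"twist": [0,0,0],"hand": -1},{"linear": [-12,0,0.1],"twist": [0,0,0],"hand": -1},{"linear": [-18,0,0.1],"twist": [0,0,0],"hand": -1},{"linear": [-24,0,0.1],"twist": [0,0,0],"hand": -1},{"linear": [-30,0,0.1],"twist": [0,0,0],"hand": -1},{"linear": [-36,0,0.1],"twist": [0,0,0],"hand": -1},{"linear": [-42,0,0.1],"twist": [0,0,0],"hand": -1},{"linear": [-45,0,0.1],"twist": [0,0,0],"hand": -1},{"linear": [-45,0,0.1],"twist": [0,0,0],"hand": -1}])

```text
t: 12.85
position: [0.5533, -0.0539, 0.0416]
eef_rot: [[0.044, 0.999, -0.002], [0.999, -0.044, -0.002], [-0.002, -0.001, -1.0]]
ft_force: [-1.5, -0.2, -3.7]
width: 0.154
```

>>> drive_tool(rows=[{"linear": [-2,0,0.2],"twist": [0,0,0],"hand": -1},{"linear": [-4,0,0.4],"twist": [0,0,0],"hand": -1},{"linear": [-6,0,0.4],"twist": [0,0,0],"hand": -1},{"linear": [-8,0,0.4],"twist": [0,0,0],"hand": -1},{"linear": [-10,0,0.4],"twist": [0,0,0],"hand": -1},{"linear": [-12,0,0.4],"twist": [0,0,0],"hand": -1},{"linear": [-12,0,0.4],"twist": [0,0,0],"hand": -1}])

```text
t: 13.72
position: [0.553, -0.0661, 0.0414]
eef_rot: [[0.044, 0.999, -0.001], [0.999, -0.044, -0.002], [-0.002, -0.001, -1.0]]
ft_force: [-1.1, 1.5, 1.1]
width: 0.151
```

Now on the floor with little force; I'll advance 1 mm per row.

>>> drive_tool(rows=[{"linear": [-1,0,0],"twist": [0,0,0],"hand": -1},{"linear": [-2,0,0],"twist": [0,0,0],"hand": -1},{"linear": [-3,0,0],"twist": [0,0,0],"hand": -1},{"linear": [-4,0,0],"twist": [0,0,0],"hand": -1},{"linear": [-5,0,0],"twist": [0,0,0],"hand": -1},{"linear": [-6,0,0],"twist": [0,0,0],"hand": -1},{"linear": [-6,0,0],"twist": [0,0,0],"hand": -1}])

```text
t: 14.6
position: [0.5527, -0.0725, 0.0415]
eef_rot: [[0.045, 0.999, -0.001], [0.999, -0.045, -0.002], [-0.002, -0.001, -1.0]]
ft_force: [-1.4, 0.9, 0.2]
width: 0.152
```

>>> drive_tool(rows=[{"linear": [-1,0,0],"twist": [0,0,0],"hand": -1},{"linear": [-2,0,0],"twist": [0,0,0],"hand": -1},{"linear": [-3,0,0],"twist": [0,0,0],"hand": -1},{"linear": [-4,0,0],"twist": [0,0,0],"hand": -1},{"linear": [-4,0,0],"twist": [0,0,0],"hand": -1}])

```text
t: 15.22
position: [0.5526, -0.0749, 0.0415]
eef_rot: [[0.043, 0.999, -0.001], [0.999, -0.043, -0.0], [-0.0, -0.001, -1.0]]
ft_force: [-1.7, 5.7, 1.2]
width: 0.15
```

>>> drive_tool(rows=[{"linear": [-1.5,0,0],"twist": [0,0,0],"hand": -1},{"linear": [-2.5,0,0],"twist": [0,0,0],"hand": -1},{"linear": [-3,0,0],"twist": [0,0,0],"hand": -1},{"linear": [-3.5,0,0],"twist": [0,0,0],"hand": -1},{"linear": [-3.5,0,0],"twist": [0,0,0],"hand": -1}])

```text
t: 15.85
position: [0.5524, -0.0767, 0.0416]
eef_rot: [[0.042, 0.999, -0.001], [0.999, -0.042, 0.001], [0.001, -0.001, -1.0]]
ft_force: [-1.6, 6.1, 1.2]
width: 0.153
```

>>> drive_tool(rows=[{"linear": [-2,0,0],"twist": [0,0,0],"hand": -1},{"linear": [-3,0,0],"twist": [0,0,0],"hand": -1},{"linear": [-4,0,0],"twist": [0,0,0],"hand": -1},{"linear": [-4.5,0,0],"twist": [0,0,0],"hand": -1},{"linear": [-4.5,0,0],"twist": [0,0,0],"hand": -1}])

```text
t: 16.48
position: [0.5523, -0.0795, 0.0416]
eef_rot: [[0.041, 0.999, -0.001], [0.999, -0.041, 0.003], [0.003, -0.001, -1.0]]
ft_force: [-1.4, 6.0, -0.2]
width: 0.155
```

>>> drive_tool(rows=[{"linear": [-2,0,0],"twist": [0,-0.003,0],"hand": -1},{"linear": [-3,0,0],"twist": [0,-0.003,0],"hand": -1},{"linear": [-4,0,0],"twist": [0,-0.003,0],"hand": -1},{"linear": [-4,0,0],"twist": [0,-0.003,0],"hand": -1}])

```text
t: 16.98
position: [0.5522, -0.0819, 0.0416]
eef_rot: [[0.04, 0.999, -0.001], [0.999, -0.04, 0.002], [0.002, -0.001, -1.0]]
ft_force: [-0.2, 5.1, -0.4]
width: 0.152
```

>>> drive_tool(rows=[{"linear": [-2,0,0],"twist": [0,-0.003,0],"hand": -1},{"linear": [-3,0,0],"twist": [0,-0.003,0],"hand": -1},{"linear": [-4,0,0],"twist": [0,-0.003,0],"hand": -1},{"linear": [-4,0,0],"twist": [0,-0.003,0],"hand": -1}])

```text
t: 17.48
position: [0.5521, -0.0843, 0.0416]
eef_rot: [[0.039, 0.999, -0.001], [0.999, -0.039, 0.001], [0.001, -0.001, -1.0]]
ft_force: [-0.5, 6.3, 0.6]
width: 0.153
```

>>> drive_tool(rows=[{"linear": [-2,0,0],"twist": [0,-0.002,0],"hand": -1},{"linear": [-2.5,0,0],"twist": [0,-0.002,0],"hand": -1},{"linear": [-3,0,0],"twist": [0,-0.002,0],"hand": -1},{"linear": [-3,0,0],"twist": [0,-0.002,0],"hand": -1}])

```text
t: 17.98
position: [0.552, -0.0856, 0.0415]
eef_rot: [[0.038, 0.999, -0.0], [0.999, -0.038, 0.001], [0.001, -0.001, -1.0]]
ft_force: [-2.0, 6.9, -0.1]
width: 0.154
```

>>> drive_tool(rows=[{"linear": [-2,0,0],"twist": [0,-0.002,0],"hand": -1},{"linear": [-2.5,0,0],"twist": [0,-0.002,0],"hand": -1},{"linear": [-3,0,0],"twist": [0,-0.002,0],"hand": -1},{"linear": [-3,0,0],"twist": [0,-0.002,0],"hand": -1}])

```text
t: 18.48
position: [0.5519, -0.0869, 0.0415]
eef_rot: [[0.038, 0.999, -0.0], [0.999, -0.038, 0.001], [0.001, -0.001, -1.0]]
ft_force: [-2.1, 6.4, 0.9]
width: 0.152
```

>>> drive_tool(rows=[{"linear": [-2,0,0],"twist": [0,-0.002,0],"hand": -1},{"linear": [-2.5,0,0],"twist": [0,-0.002,0],"hand": -1},{"linear": [-3,0,0],"twist": [0,-0.002,0],"hand": -1},{"linear": [-3,0,0],"twist": [0,-0.002,0],"hand": -1}])

```text
t: 18.98
position: [0.5518, -0.0881, 0.0415]
eef_rot: [[0.037, 0.999, -0.001], [0.999, -0.037, 0.001], [0.001, -0.001, -1.0]]
ft_force: [-1.3, 6.6, 0.4]
width: 0.15
```

>>> drive_tool(rows=[{"linear": [-2,0,0],"twist": [0,-0.002,0],"hand": -1},{"linear": [-2.5,0,0],"twist": [0,-0.002,0],"hand": -1},{"linear": [-3,0,0],"twist": [0,-0.002,0],"hand": -1},{"linear": [-3,0,0],"twist": [0,-0.002,0],"hand": -1}])

```text
t: 19.48
position: [0.5517, -0.0892, 0.0415]
eef_rot: [[0.036, 0.999, -0.0], [0.999, -0.036, 0.001], [0.001, -0.001, -1.0]]
ft_force: [-1.3, 7.3, 0.8]
width: 0.155
```

>>> drive_tool(rows=[{"linear": [-2,0,0],"twist": [0,-0.002,0],"hand": -1},{"linear": [-2.5,0,0],"twist": [0,-0.002,0],"hand": -1},{"linear": [-3,0,0],"twist": [0,-0.002,0],"hand": -1},{"linear": [-3,0,0],"twist": [0,-0.002,0],"hand": -1}])

```text
t: 19.98
position: [0.5517, -0.0895, 0.0416]
eef_rot: [[0.034, 0.999, -0.0], [0.999, -0.034, 0.002], [0.002, -0.0, -1.0]]
ft_force: [-0.6, 8.0, 0.1]
width: 0.152
```

>>> drive_tool(rows=[{"linear": [-2.5,0,0],"twist": [0,-0.002,0.004],"hand": -1},{"linear": [-3,0,0],"twist": [0,-0.002,0.004],"hand": -1},{"linear": [-3.5,0,0],"twist": [0,-0.002,0.004],"hand": -1},{"linear": [-3.5,0,0],"twist": [0,-0.002,0.004],"hand": -1}])

```text
t: 20.48
position: [0.5518, -0.0898, 0.0417]
eef_rot: [[0.036, 0.999, 0.0], [0.999, -0.036, 0.004], [0.004, -0.0, -1.0]]
ft_force: [-0.2, 10.4, 0.9]
width: 0.152
```

>>> drive_tool(rows=[{"linear": [-1,0,0],"twist": [0,0,0],"hand": -1},{"linear": [0,0,0],"twist": [0,0,0],"hand": -0.3},{"linear": [0,0,0],"twist": [0,0,0],"hand": -0.3},{"linear": [0,0,0],"twist": [0,0,0],"hand": -0.3},{"linear": [0,0,0],"twist": [0,0,0],"hand": -0.3},{"linear": [0,0,-8],"twist": [0,0,0],"hand": -0.3},{"linear": [0,0,-25],"twist": [0,0,0],"hand": -0.3},{"linear": [0,0,-60],"twist": [0,0,0],"hand": -0.3},{"linear": [0,0,-110],"twist": [0,0,0],"hand": -0.3},{"linear": [80,0,-160],"twist": [0,0,0],"hand": -0.3},{"linear": [130,0,-180],"twist": [0,0,0],"hand": -0.3},{"linear": [130,0,-180],"twist": [0,0,0],"hand": -0.3}])

```text
t: 21.98
position: [0.5572, 0.0442, 0.2259]
eef_rot: [[0.031, 1.0, 0.005], [1.0, -0.031, 0.005], [0.005, 0.005, -1.0]]
ft_force: [0.2, 0.2, -0.4]
width: 0.35
```

Run:
```python
from h import *
s=manip.state(); print(s['position'],s['ft_force'],s['width'],s['t'])
w=manip.grab_frame("wrist")[:,:,::-1]
c=manip.grab_frame("scene")[:,:,::-1]
cv2.imwrite("pics/w5s.png",c)
cv2.imwrite("pics/w5.png",np.hstack([cv2.resize(w[150:420,200:420],(440,540),interpolation=cv2.INTER_CUBIC),cv2.resize(c[150:270,200:280],(360,540),interpolation=cv2.INTER_CUBIC)]))
```

```text
[0.5572 0.0442 0.2259] [ 0.1802  0.1908 -0.416 ] 0.3502638233076403 21.975
```

View pics/w5.png

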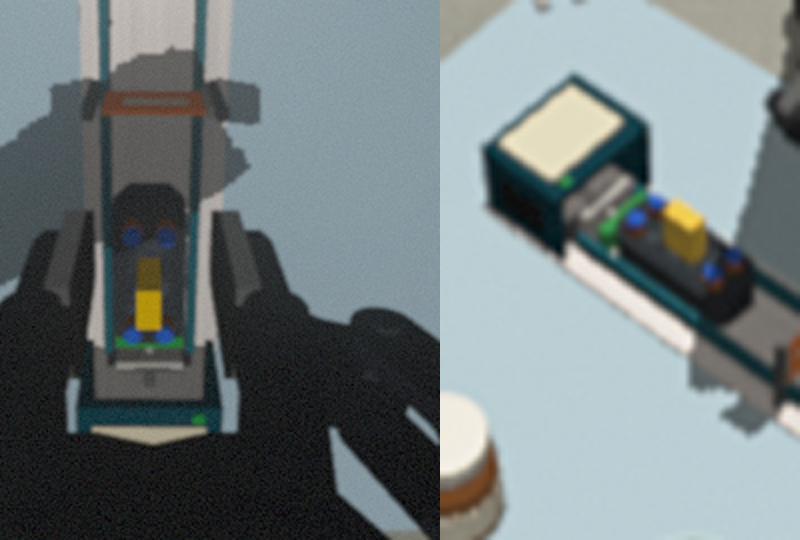

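The wrist view shows the gate shut at (153,103) behind the carrier, which sits flat in the bay with its nose on the green pad at (148,343). The force and travel both agree that the dock is home, so I'll hand in.

```bash
python3 -c "
from station import manip
print(manip.close_job())"
```

```text
the job is handed in; nothing more can be done
None
```

The vial carrier is docked in the bay with the gate shut behind it. I handed the job in after 22 s of the 72 s allowed; no verdict was reported.

I set the carrier down in the open lane, let go, gripped it again and pushed it through the gate onto the docking slide.

**Dock home:** the push held at about 5–7 N over roughly 15 mm of travel. It then climbed to 10.4 N in about 0.6 mm, matching the stated 6 N per mm at the end stop. The highest reading between moves was 10.4 N at the wrist, under the 15 N limit; I did not record the force during moves.

**Resting position:** the carrier's centre is about 116 mm past the gate and its nose about 19 mm short of the hood edge. Both are within the given ranges.

**Last pictures:** after I let go and lifted clear, they showed the carrier flat in the bay against the green pad and the gate shut. The robot was touching nothing.

**Not checked:** I did not compare the bottle, jar, beaker and wrench with their starting places, but the arm's path did not go near them. The top and wrist cameras disagreed by about 3 mm on positions, so I worked from the wrist camera and by feel.

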